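# Refit the elbow lever on the clinic mixer tap

### The job

Put the loose elbow lever back on the splined driver of the basin's mixer tap: choose the spline on which the lever lies over the spout when the tap is off, find the engagement by feel and push the lever gently fully home. Then turn the tap off with it, up to its stop but without straining it, and let go, leaving the other things on the counter alone.

Things in the scene. Friction and masses are not known exactly. Their poses are not given: they have to be found in the camera images.
- tap: Fixed chromed pillar mixer tap, pillar 47 mm diameter, and the white round basin in front of it (310 mm diameter, 105 mm high, its centre 205 mm along x). Origin on the counter under the pillar's axis; z up, x along the spout. A normal push (up to about 30 N) is fine; over 80 N of contact force anywhere on it, teeth included, counts as forcing it.
- tap_outlet (a point): Outlet of the tap's spout, 150 mm along x from the pillar's axis, 106 mm above the counter. The spout is 21 mm thick and nowhere higher than 152 mm above the counter. Axes as tap.
- tap_seat (a point): Centre of the flat top of the brass gland (33 mm diameter, 13 mm high) that tops the pillar, on its axis, 180 mm above the counter. The lever's hub stands flat on it when fully home. The toothed brass driver stands up from it on the same axis. Axes as tap, not turning with the driver.
- tap_teeth (a point): On the tap's axis at the tops of the driver's teeth, 16 mm above the seat: six equal straight teeth 5 mm wide, 22 mm across outside, 16.6 mm across roots. Above, a plain round nose, 16.6 mm diameter, tapering to 9 mm between 3.5 and 8 mm above the teeth, centres the hub. A hub not in line rests on the tooth tops; in line it sinks to the seat. Axes as tap.
- valve (a joint): Turn of the driver, rad: 0 = off (hard stop), opens counter-clockwise seen from above, to 1.6. Friction about 0.1 N m, no spring. Starts part open, 0.5 to 1.2. A tooth points along the tap's x turned by this angle plus an unmeasured clocking error (cartridge fitted up to 0.31 rad off, either way, fixed). Feel for it by turning the lever in contact; the next tooth is 1.05 rad away.
- lever_hub (a point): Hub centre of the loose chromed elbow lever, 15 mm above its flat underside, on the bore's axis; x along the blade, z up along the bore. It starts standing on the counter, bore down. Hub: block 30 mm high, 34 mm wide (flat sides at y = -17 and +17 mm, good to grip), x from -18 to +22 mm. Mass about 0.26 kg, balancing about 10 mm ahead of the axis.
- lever_foot (a point): On the lever's bore axis, in the plane of the hub's underside; meets tap_seat when home. Bore 25 mm deep, closed on top, 17.5 mm clear diameter, with six grooves 6.2 mm wide, one of them along the lever's x: 0.6 mm play each side of a tooth, about 0.06 rad of free turn either way. Axes as lever_hub.
- lever_blade (a point): Middle of the lever's blade, 80 mm ahead of the bore's axis along the lever's x, 38 mm above the plane of the hub's underside. The blade ends 155 mm ahead of the axis, is 20 mm wide (29 mm at its round end) and 7 mm thick; it rises from the hub's top, and its upper face is 42 mm above the underside. Axes as lever_hub.
- soap: Bystander, to be left alone: soap pump bottle, 64 mm diameter, 177 mm high. Origin under its centre.
- dish: Bystander, to be left alone: small steel dish with the lever's cap and screw, 84 mm across, 22 mm high. Origin under its centre.
- driver: Bystander, to be left alone: screwdriver lying flat, 170 mm long, grip 26 mm thick. Origin under its middle, x along its blade.
Things that resemble listed ones, but are neither listed nor needed, are in the scene too. What is shaped like the part that bears lever_hub but green is not meant.

How it is judged (in metres and radians):
At the end, for the whole second after the job is handed in: Lever let go and fully home (underside within 2.5 mm of the seat, bore within 3 mm of the tap axis, tilt under 0.06 rad), valve off (joint below 0.07 rad), blade over the spout (tip more than 128 mm along the tap's x axis, about 31 degrees either way) (z of lever_foot in the frame of tap_seat between -0.003 and 0.0025 m and horizontal distance between lever_foot and tap_seat below 0.003 m and angle between lever_foot's own z axis and vertical below 0.06 rad and value of joint valve below 0.07 rad and x of lever_blade in the frame of tap above 0.068 m); the robot touches nothing.
It fails at once if the tap is forced: more than 80 N of contact force on the tap, its driver or its basin (contact force between anything else and tap above 80 N).
It fails at once if the soap bottle is pushed more than 30 mm or knocked over (distance of soap from where it was at the start of the episode above 0.03 m or angle between soap's own z axis and vertical above 0.4 rad).
It fails at once if the steel dish is pushed more than 30 mm (distance of dish from where it was at the start of the episode above 0.03 m).
It fails at once if the screwdriver is pushed more than 30 mm (distance of driver from where it was at the start of the episode above 0.03 m).
It also fails if it takes over 72 s, if anything falls off the work surface, if the arm or the gripper's body presses on something with over 40 N, if the wrist force passes 120 N, or if a joint passes its speed limit or range.

### The arm

A 6-joint arm with a two-finger parallel gripper is mounted at the origin on the work surface. World frame = base frame: x ahead of the robot, y to its left, z up, the work surface at z = 0. Lengths are in mm, angles in rad, forces in N, time in s.
With the tool pointing down it reaches from about 325 to 750 mm from the base axis. Payload 7.6 kg.
Tool frame: the origin (TCP) lies midway between the tips of the shut fingers; the grasp point (between the pads) lies 19 mm behind it; z points along the fingers, y is the direction in which the jaws open and shut (so a half turn about z gives the same grasp; the last joint's range is limited). The gripper opens to 85 mm and grips with 20 to 120 N. Pads are 22 mm wide; open, the fingers measure 114 mm over their backs; the gripper's body (76 mm by 85 mm) begins 54 mm behind the grasp point. The pads swing forward as they close: fully open they stand 13 mm farther back than shut.
Start: joints at [1.164, 0.052, 1.401, -0, 1.689, -0.07], TCP at [173.48, 495.53, 231.323] pointing down, gripper open.
Joint ranges: [-2.9, 2.9], [-0.91, 2.17], [0.12, 2.37], [-1.06, 4.2], [0.26, 2.73], [-2.93, 2.93]. Speed limits (rad/s): [2.57, 2.57, 3.01, 3.14, 3.14, 3.14].

### API

Orientations are given as a unit quaternion [w, x, y, z].
In Python, from bench import bot gives the robot as it stands. The module is installed in compiled form; this text tells all that it offers.
- The arm moves only by the shell command python3 -m handwheel 'ROWS' [OPENING] [FORCE]. ROWS is JSON, a list of rows, each a list of 6 numbers: the shift along the tool's x, y, z in mm, then the turn, a rotation vector about the tool's x, y, z in rad. In form: [[dx, dy, dz, ax, ay, az], ...]. A call has 1 to 20 rows; each row is the pose to reach, as a shift and turn from the pose commanded when the call began, along the tool's axes at that moment; what a row does not reach only later rows make up. A row lasts 1/8 s, in which the tool goes at most 62.5 mm and 10.7 degrees, less where a joint would pass 70% of its speed; a pose out of reach is approached as far as the arm can. A call with a gripper value outside its range is refused whole. OPENING is the closure, from -1 (fully open) to 1 (shut), set as the call begins (- or left out, the last holds). The fingers move at their own pace and stop on an object; FORCE is the grip in N (left out, the last holds). Time passes only in rows, so rows that repeat a pose let the fingers close. It gives the time, the measured TCP pose, the force and the opening at its end, in the units of the state.
- bot.read_state(): the state, without advancing time (a new reading comes with each control period).
- bot.camera(name): name is "scene" or "side" or "wrist"; returns (picture, depth): 420x560x3 uint8, red, green, blue; 420x560 float32, mm along the optical axis (not along the pixel's ray), 0 where there is no reading.
- bot.camera_info(name): a dict with "K" (3x3 intrinsics, pixels), "rvec" (rotation vector, rad) and "tvec" (3), from world to camera coordinates, as OpenCV has them. Camera axes: x right, y down, z forward; pixel columns grow to the right and rows downward; lengths in mm; the calibration is good to about 2 mm. A picture is of the moment at which its call begins: read the wrist's pose just before it. camera_info takes no time and is no camera call; for the wrist camera it gives the pose at the moment of the call.
- bot.finish_job(): hands the job in, once; it reports no verdict.
Trained networks look in the newest picture that a camera, given by its name, has taken for a name from the list of things; names that differ only in an ending like _2 or _b are one class to them, and where a whole thing is asked for, a point or a joint stands for the part that bears it (a point fixed in the world has none). Each returns a list of dicts, best first, with "score" (0 to 1); they miss things now and then, are a little off and sometimes report something else, mostly with a low value. They report only what shows in the picture. A call takes as long as a camera call. They do not tell look-alikes from the thing itself.
- bot.find_in(camera, label): "rect" ([left, top, width, height] as shares, 0 to 1, of the picture: columns of its width, rows of its height, round what is visible of it).
- bot.masks_of(camera, label): "region" (420x560 bool, what is visible of it) and "rect" ([left, top, width, height] as shares, 0 to 1, of the picture: columns of its width, rows of its height, round what is visible of it).
The state is a dict: "t": time; "joint_pos": joint angles; "joint_vel": joint speeds; "effort": joint torques, N m; "tool_pos": TCP position; "eef_rot": TCP orientation; "wrist_force": force on the tool from outside, world axes, zero at the start; "ft_torque": the same for the moment, N m; "finger_gap": finger opening in mm.
Only numpy, scipy, OpenCV 4.12 (cv2) and the standard library are available. Lean on these libraries where they do the work, as an engineer would, in place of code of your own. Each camera call takes 0.05 s, during which the arm holds its last target.

## Working session

There is one attempt and no reset: what is moved stays moved. The work goes in short steps, Python scripts to look and compute and a shell command to move; the robot and the scene stay as the last step left them, time stands still between calls to the robot, and variables do not carry over. Pictures are saved under pics/ and viewed, and the job is handed in when it is done.

```bash
mkdir -p pics; ls; cat > h.py <<'E'
import numpy as np, cv2
from scipy.spatial.transform import Rotation as R
from bench import bot
def shot(n,f=None):
    im,d=bot.camera(n)
    if f: cv2.imwrite('pics/'+f,im[:,:,::-1])
    return im,d
def cam(n):
    i=bot.camera_info(n); return np.array(i['K']),R.from_rotvec(np.ravel(i['rvec'])).as_matrix(),np.ravel(i['tvec'])
def unproj(n,u,v,d):
    K,Rm,t=cam(n); u=np.asarray(u,float);v=np.asarray(v,float);d=np.asarray(d,float)
    p=np.stack([(u-K[0,2])/K[0,0]*d,(v-K[1,2])/K[1,1]*d,d],-1)
    return (p-t)@Rm
def proj(n,P):
    K,Rm,t=cam(n); c=np.atleast_2d(P)@Rm.T+t; q=c@K.T; return q[:,:2]/q[:,2:]
def tool():
    s=bot.read_state(); q=s['eef_rot']; return np.array(s['tool_pos']),R.from_quat([q[1],q[2],q[3],q[0]]).as_matrix(),s
E
python3 - <<'E'
from h import *
print(bot.read_state())
for c in ['scene','side','wrist']:
    shot(c,c+'0.png'); 
    for l in ['tap','lever_hub','soap','dish','driver']:
        for r in bot.find_in(c,l): 
            x=np.array(r['rect'])*[560,420,560,420]; print(c,l,round(r['score'],2),x.round())
E
```

```text
pics
{'t': 0.0, 'joint_pos': array([ 1.16365081e+00,  5.28197180e-02,  1.40176199e+00,  2.65564751e-05,
        1.68857467e+00, -7.02913958e-02]), 'joint_vel': array([ 2.41081595e-04, -4.98386831e-04,  4.84659952e-04, -5.90387029e-05,
        1.13602946e-03, -7.88942657e-04]), 'effort': array([ 1.01400336e-03, -3.81679058e+01, -3.60177863e+01,  1.77309209e-05,
        6.41214021e-03, -2.73181627e-05]), 'tool_pos': array([173.3687238 , 495.22505753, 230.46252809]), 'eef_rot': array([-1.97691183e-04,  1.67630297e-01,  9.85849619e-01, -7.56573434e-04]), 'wrist_force': array([0.03390625, 0.29408117, 0.12609405]), 'ft_torque': array([ 0.02760308, -0.04355581, -0.02120561]), 'finger_gap': 85.30167271793543}
scene tap 0.81 [239. 213. 122. 144.]
scene tap 0.31 [210. 197.  36.  50.]
scene lever_hub 0.89 [212. 198.  29.  48.]
scene lever_hub 0.78 [133. 205.  46.  45.]
scene lever_hub 0.73 [ 97. 155.  63.  18.]
scene lever_hub 0.66 [191. 148.  17.  48.]
scene soap 0.62 [429. 235.  32.  43.]
scene dish 0.6 [294. 188.  24.  19.]
scene driver 0.72 [239. 214. 124. 143.]
scene driver 0.58 [255. 144.  27.  38.]
side tap 0.77 [226. 130. 119.  91.]
side lever_hub 0.93 [310. 233.  47.  45.]
side lever_hub 0.85 [375. 262.  60.  24.]
side lever_hub 0.8 [397. 347.  77.  19.]
side lever_hub 0.62 [333. 286.  29.  66.]
side soap 0.63 [153. 130.  24.  52.]
side dish 0.66 [227. 244.  33.  24.]
side driver 0.88 [234. 293.  51.  34.]
wrist soap 0.62 [211. 344.  47.  37.]
```

View pics/scene0.png

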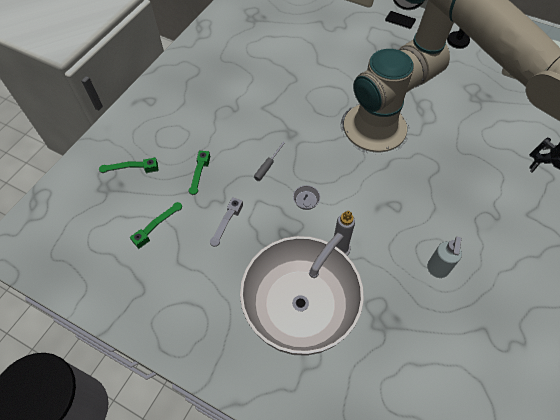

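View pics/side0.png

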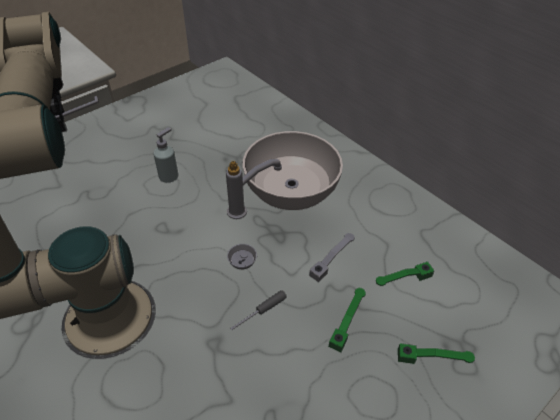

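```bash
python3 - <<'E'
from h import *
a=cv2.imread('pics/scene0.png')[140:260,90:330]
cv2.imwrite('pics/sc_crop.png',cv2.resize(a,(800,400),interpolation=cv2.INTER_CUBIC))
a=cv2.imread('pics/side0.png')[220:370,300:480]
cv2.imwrite('pics/si_crop.png',cv2.resize(a,(720,600),interpolation=cv2.INTER_CUBIC))
E
```

```text
(no output)
```

View pics/sc_crop.png

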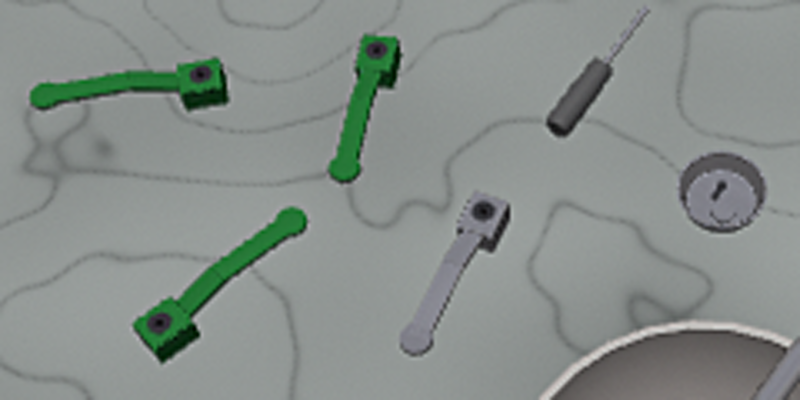

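View pics/si_crop.png

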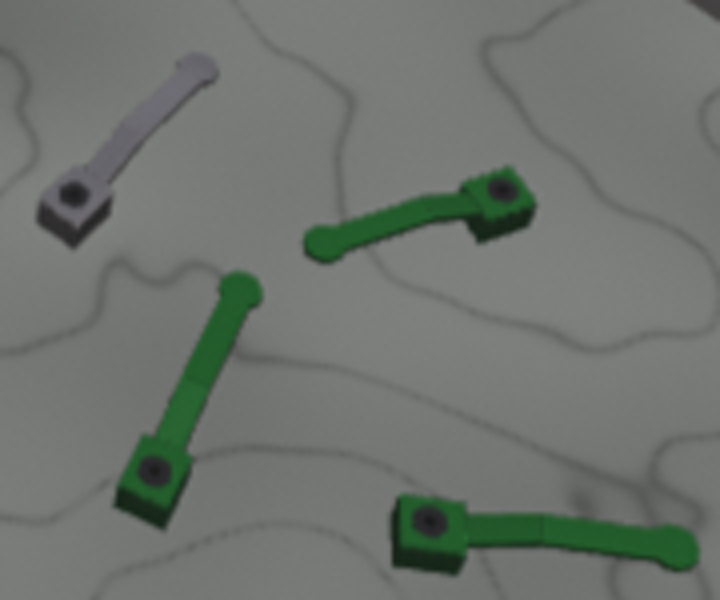

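Candidates for the lever in the scene picture are the chromed one with its hub at (235,206), and three green look-alikes with hubs at (150,165), (203,157) and (139,238). The description says chromed and rules out green, so I choose (235,206), and the crops confirm it. The tap top is at (347,215), the soap at (445,258), the dish at (306,198) and the screwdriver at (265,165).

```bash
cat > m.py <<'E'
from h import *
for c in ['scene','side']:
    im,d=shot(c)
    best=None
    for r in bot.masks_of(c,'lever_hub'):
        m=r['region']; col=im[m].mean(0)
        if col[1]-max(col[0],col[2])>30: continue
        print(c,'lever',round(r['score'],2),m.sum(),col.round())
        v,u=np.nonzero(m&(d>0)); P=unproj(c,u,v,d[v,u]); 
        print(' z range',np.percentile(P[:,2],[2,50,90,98]).round(1), P.min(0).round(),P.max(0).round())
        ok=P[:,2]>15; xy=P[ok,:2]; mu=xy.mean(0); w=np.linalg.svd(xy-mu,full_matrices=False)[2][0]
        # hub top: z 25..34, 
        s=(xy-mu)@w; n=np.array([-w[1],w[0]]); q=(xy-mu)@n
        for a in np.arange(-100,101,20):
            k=(s>=a)&(s<a+20)
            if k.sum()>3: print('   ',a,k.sum(),P[ok][k,2].max().round(1),q[k].min().round(1),q[k].max().round(1))
        print(' mu',mu.round(1),'dir',w.round(3),np.arctan2(w[1],w[0]).round(3),'s',s.min().round(1),s.max().round(1))
    for l in ['tap','soap','dish','driver']:
        for r in bot.masks_of(c,l)[:2]:
            m=r['region'];v,u=np.nonzero(m&(d>0)); P=unproj(c,u,v,d[v,u]);
            print(c,l,round(r['score'],2),P.min(0).round(),P.max(0).round(),np.median(P,0).round())
    # tap pillar: points z>185 near
    v,u=np.nonzero(d>0);P=unproj(c,u,v,d[v,u])
    hsv=cv2.cvtColor(im,cv2.COLOR_RGB2HSV)[v,u]
    k=(hsv[:,0]>10)&(hsv[:,0]<35)&(hsv[:,1]>110)&(P[:,2]>160)&(P[:,2]<215)&(P[:,0]>250)
    Q=P[k]; print(c,'brass',k.sum(),Q.min(0).round(1),Q.max(0).round(1),Q.mean(0).round(1), u[k].mean(),v[k].mean())
E
python3 m.py
```

```text
scene lever 0.83 377 [116. 116. 124.]
 z range [15.2 35.7 42.  44.6] [ 481. -265.   -3.] [ 651. -217.   46.]
    -80 55 34.3 -17.4 13.8
    -60 71 32.5 -15.6 15.0
    -40 38 36.9 -13.3 15.9
    -20 33 42.9 -11.1 8.7
    0 37 44.7 -9.4 7.1
    20 29 42.4 -8.1 5.5
    40 23 45.2 -7.7 5.0
    60 49 46.3 -12.8 13.0
    80 35 44.8 -11.7 13.5
 mu [ 560.2 -239.6] dir [0.993 0.116] 0.116 s -79.4 91.5
scene lever 0.31 899 [ 95. 101. 102.]
 z range [  5.8 100.7 171.2 176.5] [361. 321.  -5.] [440. 385. 179.]
    -40 116 176.7 -36.8 16.0
    -20 313 178.8 -40.3 20.0
    0 294 177.3 -30.0 15.6
    20 120 117.5 -34.8 9.2
 mu [416.3 350.1] dir [-0.344 -0.939] -1.922 s -28.8 34.4
scene tap 0.74 [ 396. -125.   -6.] [829. 211. 205.] [653.  65.  25.]
scene soap 0.65 [296. 321.  -8.] [440. 403. 179.] [419. 350.  98.]
scene dish 0.68 [ 332. -115.   -6.] [414. -39.  24.] [366. -77.   4.]
scene driver 0.58 [ 279. -262.   -7.] [ 384. -227.   32.] [ 342. -237.   19.]
scene brass 131 [462.6  67.7 170.4] [489.8  98.5 205.3] [478.   84.3 186. ] 346.51145038167937 217.66412213740458
side lever 0.92 564 [91. 90. 94.]
 z range [ 0.7 33.3 43.4 45.5] [ 476. -273.   -3.] [ 679. -209.   48.]
    -100 50 46.5 -11.7 12.6
    -80 38 47.7 -12.0 9.7
    -60 43 47.8 -11.4 9.0
    -40 42 45.7 -10.7 9.3
    -20 50 46.5 -10.9 9.2
    0 55 42.5 -12.7 8.8
    20 67 35.2 -18.5 16.2
    40 87 35.7 -17.8 15.8
    60 68 36.1 -18.5 16.5
 mu [ 546.1 -246.6] dir [-0.99  -0.144] -2.997 s -107.0 69.9
side tap 0.59 [439. -98.  -6.] [930. 319. 205.] [676.  71.  57.]
side tap 0.19 [ 251. -258.    2.] [ 378. -228.   32.] [ 328. -246.   23.]
side soap 0.97 [362. 315.  -4.] [448. 510. 181.] [389. 334.  87.]
side dish 0.83 [ 328. -118.   -4.] [426. -33.  27.] [376. -70.   7.]
side brass 105 [453.3  64.  169. ] [485.3  94.  205.1] [465.6  75.2 185.5] 233.05714285714285 168.3047619047619
```

```bash
python3 - <<'E'
from h import *
p,Rm,s=tool(); K,Rc,t=cam('wrist'); c=-Rc.T@t
print(p,Rm.round(3)); print(K.round(1)); print('cam in tool',(Rm.T@(c-p)).round(1)); print('cam axes in tool',(Rm.T@Rc.T).round(3))
for tgt in [(470,80,400),(540,-240,400)]:
    print(Rm.T@(np.array(tgt)-p))
E
```

```text
[173.46867846 495.54382165 231.30804269] [[-0.944  0.33   0.   ]
 [ 0.33   0.944  0.   ]
 [ 0.     0.    -1.   ]]
[[319.4   0.  279. ]
 [  0.  319.4 213.3]
 [  0.    0.    1. ]]
cam in tool [  76.7    0.6 -142.7]
cam axes in tool [[-0.    -0.955 -0.295]
 [ 1.    -0.     0.   ]
 [-0.    -0.295  0.955]]
[-417.18132119 -294.20433384 -168.72469891]
[-588.98874883 -573.09895039 -168.75054521]
```

```bash
python3 -m handwheel '[[-24,-22,-2,0,0,0.18],[-48,-44,-4,0,0,0.36],[-72,-66,-6,0,0,0.54],[-96,-88,-8,0,0,0.72],[-120,-110,-10,0,0,0.9],[-144,-132,-10,0,0,1.08],[-168,-154,-10,0,0,1.26],[-192,-176,-10,0,0,1.44],[-216,-198,-10,0,0,1.62],[-240,-220,-10,0,0,1.8],[-264,-242,-10,0,0,1.98],[-288,-264,-10,0,0,2.16],[-312,-286,-10,0,0,2.34],[-336,-308,-10,0,0,2.52],[-353,-325,-10,0,0,2.67],[-353,-325,-10,0,0,2.67]]' -1
python3 - <<'E'
from h import *
p,Rm,s=tool(); print(p,np.arctan2(Rm[1,0],Rm[0,0]),s['joint_pos'].round(2))
im,d=shot('wrist','w1.png'); print(d[d>0].min())
E
```

```text
t: 3.5
tool_pos: [399.5, 71.2, 241.2]
eef_rot: [-0.0, 0.998, 0.066, -0.0]
wrist_force: [-0.3, -0.1, -0.1]
finger_gap: 85.3
[399.52310105  71.20942095 241.22629355] 0.13280681148418824 [ 0.09 -0.3   1.7   0.    1.74  1.52]
59.918427
```

View pics/w1.png

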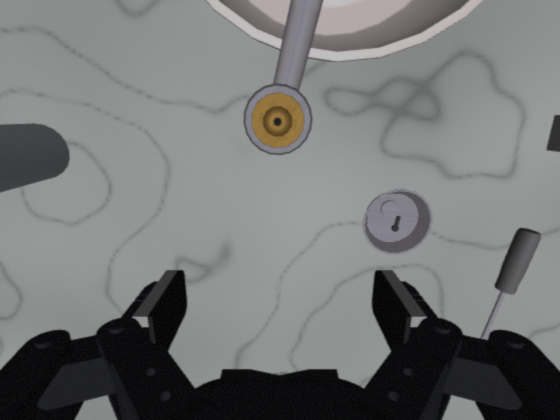

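The wrist picture shows the tap's top at (278,120), its spout running up and slightly right, the dish at (397,220) and the screwdriver at (510,270). I'll zoom in on the driver's teeth.

```bash
python3 - <<'E'
from h import *
im,d=shot('wrist')
a=im[78:162,236:320,::-1]
cv2.imwrite('pics/w1c.png',cv2.resize(a,(590,590),interpolation=cv2.INTER_CUBIC))
# 3D of brass region
v,u=np.nonzero(d>0);P=unproj('wrist',u,v,d[v,u])
near=(np.abs(u-278)<36)&(np.abs(v-120)<38)
for lo,hi in [(160,172),(176,184),(192,199),(199,206)]:
    k=near&(P[:,2]>lo)&(P[:,2]<hi); print(lo,hi,k.sum(),P[k].mean(0).round(1) if k.any() else '',P[k].min(0).round(1),P[k].max(0).round(1))
# basin rim: z>95..110
k=(P[:,2]>97)&(P[:,2]<112)&(v<70)
print('rim',k.sum(),P[k].min(0),P[k].max(0))
k=(P[:,2]>112)&(P[:,2]<156)&(v<90)&(u>260)&(u<330)
Q=P[k]; print('spout',k.sum()); 
for lo in range(480,660,15):
    kk=(Q[:,0]>lo)&(Q[:,0]<lo+15)
    if kk.sum()>5: print(lo,kk.sum(),Q[kk].mean(0).round(1))
E
```

```text
160 172 1496 [470.9  83.2 165.4] [446.9  60.6 160. ] [492.1 105.8 168.3]
176 184 1283 [470.2  83.2 180.1] [453.3  67.  177.9] [485.9  99.1 182.2]
192 199 291 [470.   83.  196.2] [459.2  72.1 193.4] [480.4  94.1 198.9]
199 206 688 [469.7  83.2 202.5] [461.8  74.8 199. ] [477.6  91.3 205.9]
rim 2931 [519.25994046 -58.86307269  97.0069113 ] [576.53939268 148.50792692 108.10866675]
spout 2573
480 10 [494.4  72.5 123.1]
495 626 [502.8  79.2 128.4]
510 741 [517.7  77.5 135.2]
525 863 [532.7  75.8 142.1]
540 333 [542.9  73.9 145.8]
```

View pics/w1c.png

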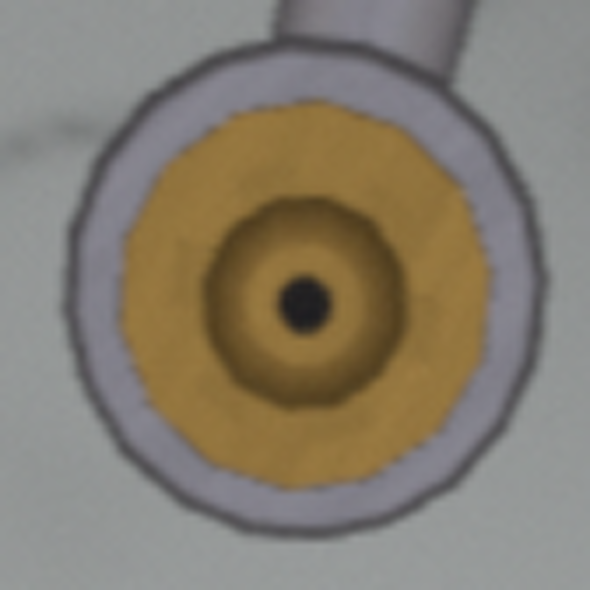

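```bash
python3 - <<'E'
from h import *
H=[]
for i in range(4):
    im,d=shot('wrist')
    v,u=np.nonzero(d>0);P=unproj('wrist',u,v,d[v,u])
    k=(np.hypot(P[:,0]-470,P[:,1]-83.2)<30)&(P[:,2]>176)
    H.append(P[k])
P=np.vstack(H); c=np.array([470.0,83.2])
k=(P[:,2]>177)&(P[:,2]<184); 
r=np.hypot(*(P[:,:2]-c).T); a=np.arctan2(P[:,1]-c[1],P[:,0]-c[0])+0.12
for nm,lo,hi in [('tooth ring',8.8,10.8)]:
    k=(r>lo)&(r<hi)
    b=np.floor((a[k]+np.pi)/(np.pi/18)).astype(int)
    for i in range(36): 
        z=P[k][b==i,2]; print(-180+i*10,len(z),(z>188).mean().round(2), end=' | ')
k=(r>8.8)&(r<11)&(P[:,2]>190)
ph=np.angle(np.exp(6j*a[k]).mean())/6; print('\ntooth phase rel tap x mod 1.047',ph,abs(np.exp(6j*a[k]).mean()))
k2=(r>8.8)&(r<11)&(P[:,2]<186)
print(np.angle(-np.exp(6j*a[k2]).mean())/6,abs(np.exp(6j*a[k2]).mean()))
E
```

```text
-180 8 0.0 | -170 23 0.04 | -160 44 1.0 | -150 37 1.0 | -140 40 1.0 | -130 19 0.0 | -120 19 0.11 | -110 19 0.68 | -100 44 1.0 | -90 39 1.0 | -80 45 0.64 | -70 26 0.0 | -60 31 0.0 | -50 33 0.85 | -40 44 1.0 | -30 46 1.0 | -20 43 0.4 | -10 40 0.0 | 0 34 0.0 | 10 43 0.49 | 20 43 1.0 | 30 37 1.0 | 40 33 0.58 | 50 42 0.0 | 60 37 0.0 | 70 38 0.08 | 80 44 0.98 | 90 35 1.0 | 100 35 1.0 | 110 34 0.0 | 120 35 0.0 | 130 39 0.0 | 140 41 0.9 | 150 48 1.0 | 160 41 1.0 | 170 22 0.23 | 
tooth phase rel tap x mod 1.047 -0.48134292182822697 0.6128953272543021
-0.48080222878239426 0.6087674905111035
```

```bash
python3 -m handwheel '[[-2,40,10,0,0,0],[-4,90,20,0,0,0],[-6,140,40,0,0,0],[-8,190,60,0,0,0],[-10,240,80,0,0,0],[-12,290,95,0,0,0],[-14,328,100,0,0,0],[-14,328,100,0,0,0],[-14,328,100,0,0,0]]'
cat > lev.py <<'E'
from h import *
import sys
p,Rm,s=tool(); print(p.round(1),np.arctan2(Rm[1,0],Rm[0,0]))
im,d=shot('wrist',sys.argv[1])
best=None
for r in bot.masks_of('wrist','lever_hub'):
    m=r['region']; col=im[m].mean(0); print(r['score'],m.sum(),col.round())
v,u=np.nonzero(d>0);P=unproj('wrist',u,v,d[v,u])
col=im[v,u].astype(int)
k=(P[:,2]>24)&(P[:,2]<55)&(np.abs(P[:,0]-560)<140)&(np.abs(P[:,1]+246)<50)&(col[:,1]-col[:,0]<25)
Q=P[k]; print(k.sum(),Q.min(0),Q.max(0))
b=Q[Q[:,2]>36]; mu=b[:,:2].mean(0); w=np.linalg.svd(b[:,:2]-mu,full_matrices=False)[2][0]; w*=np.sign(w[0]); print('blade',len(b),mu,w,np.arctan2(w[1],w[0]))
h=Q[(Q[:,2]<33)&(Q[:,2]>27)]; print('hub top z',np.median(h[:,2]))
rc=cv2.minAreaRect(h[:,:2].astype(np.float32)); print('hub rect',rc)
n=np.array([-w[1],w[0]])
H=Q[:,:2]
sx=H@w; sy=H@n
print('extent along',sx.min(),sx.max(),'tip-axis est',sx.max()-155,'back+18',sx.min()+18)
kk=Q[:,2]<33; print('hub y',sy[kk].min(),sy[kk].max())
for x in (sx.max()-155,sx.min()+18): print('hub',x*w+n*(sy[kk].min()+sy[kk].max())/2)
E
python3 lev.py w2.png
```

```text
t: 4.92
tool_pos: [429.6, -254.0, 141.3]
eef_rot: [-0.0, 0.998, 0.068, 0.0]
wrist_force: [0.0, -0.6, -0.1]
finger_gap: 85.4
[ 429.6 -254.   141.3] 0.13580154895771956
0.97 1512 [ 44. 112.  58.]
0.87 5167 [123. 121. 130.]
0.7 6968 [ 43. 104.  55.]
5110 [ 476.08399081 -268.74199914   25.37196078] [ 577.9418837  -230.00700872   44.66937052]
blade 1854 [ 557.7056654  -241.81842164] [0.99123284 0.13212666] 0.13251414525434776
hub top z 30.42704145767425
hub rect ((507.7925720214844, -248.61558532714844), (60.424476623535156, 33.812660217285156), 7.636122226715088)
extent along 440.2704100334964 539.9800084483172 tip-axis est 384.9800084483172 back+18 458.2704100334964
hub y -330.4545284059472 -296.50268477943473
hub [ 423.02370914 -259.86416683]
hub [ 495.67156213 -250.18055079]
```

View pics/w2.png

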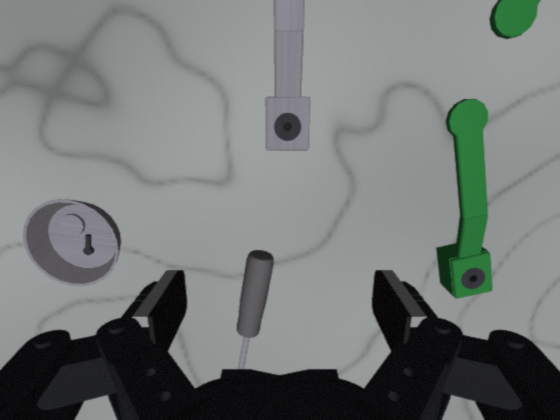

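The wrist picture shows the chromed lever's hub at (287,126), blade pointing up and already in line with the jaws. Its axis is at about (495.7, -250.2), yaw 0.133. I'll go there and grip.

```bash
python3 -m handwheel '[[40,3,20,0,0,0],[66,5,60,0,0,0],[66,5,100,0,0,0],[66,5,130,0,0,0],[66,5,140,0,0,0],[66,5,140,0,0,0],[66,5,140,0,0,0]]' -1
python3 -c "
from h import *
p,Rm,s=tool();print(p.round(1),s['wrist_force'].round(2));shot('wrist','w3.png')"
```

```text
t: 5.9
tool_pos: [496.6, -251.2, 3.2]
eef_rot: [0.001, 0.998, 0.067, 0.001]
wrist_force: [0.1, -0.1, -0.1]
finger_gap: 85.4
[ 496.6 -251.2    3.2] [ 0.14 -0.12 -0.12]
```

View pics/w3.png

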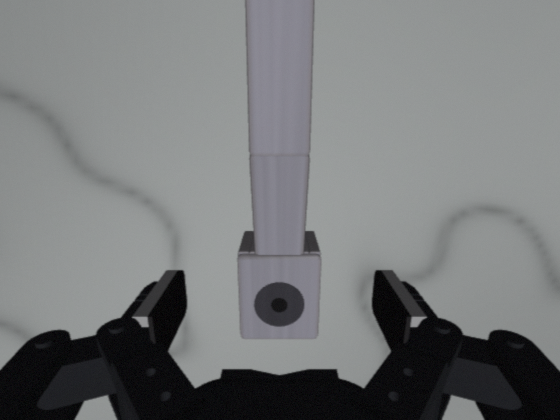

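The hub sits centred between the pads, its mark at (279,303). I'll close the jaws and lift.

```bash
python3 -m handwheel '[[0,0,0,0,0,0],[0,0,0,0,0,0],[0,0,0,0,0,0],[0,0,0,0,0,0],[0,0,0,0,0,0],[0,0,0,0,0,0]]' 1 70
python3 -c "
from h import *
p,Rm,s=tool();print(p.round(1),s['wrist_force'].round(2),s['ft_torque'].round(2));shot('wrist','w4.png');shot('side','s4.png')"
```

```text
t: 6.7
tool_pos: [495.8, -251.1, 1.7]
eef_rot: [0.0, 0.998, 0.067, 0.0]
wrist_force: [0.3, -0.6, 4.1]
finger_gap: 32.5
[ 495.8 -251.1    1.7] [ 0.3  -0.6   4.07] [-0.07  0.09  0.04]
```

View pics/w4.png

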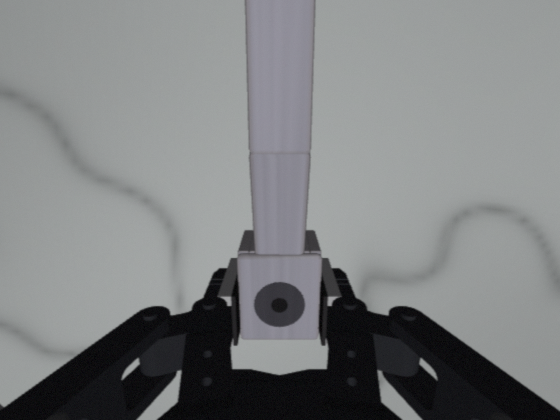

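```bash
python3 -m handwheel '[[0,0,-5,0,0,0],[0,0,-40,0,0,0],[0,0,-90,0,0,0],[0,0,-140,0,0,0],[0,0,-190,0,0,0],[0,0,-240,0,0,0],[0,0,-263,0,0,0],[0,0,-263,0,0,0],[0,0,-263,0,0,0]]'
cat > bore.py <<'E'
from h import *
import sys
p,Rm,s=tool(); print(p.round(1),'psi',np.arctan2(Rm[1,0],Rm[0,0]).round(4),s['wrist_force'].round(2),s['ft_torque'].round(3),s['finger_gap'])
im,d=shot('wrist',sys.argv[1])
g=im.max(2).astype(int)
sub=(g<90); sub[:, :245]=0; sub[:,315:]=0; sub[:265]=0; sub[:338-4][0:0]=0
n,lab,st,ce=cv2.connectedComponentsWithStats(sub.astype(np.uint8))
for i in range(1,n):
    if st[i,4]>300: print(st[i],ce[i])
L=lab[303,265] if lab[303,265] else lab[303,290]
c=ce[L]; dd=np.median(d[lab==L]); P=unproj('wrist',c[0],c[1],dd); print('hole',c,dd,P.round(1),'in tool',(Rm.T@(P-p)).round(2))
v,u=np.nonzero(d>0);P=unproj('wrist',u,v,d[v,u]); T=(P-p)@Rm
k=(np.abs(T[:,1])<40)&(T[:,2]>-60)&(T[:,2]<5)&(T[:,0]>25)&(np.abs(u-280)<60)
b=T[k]; print('blade',len(b),b[:,2].min(),b[:,2].max())
for x in range(25,110,10):
    kk=(b[:,0]>x)&(b[:,0]<x+10)
    if kk.sum()>20: print(x,kk.sum(),(b[kk,1].min()+b[kk,1].max())/2, np.median(b[kk,2]))
E
python3 bore.py w5.png
```

```text
t: 7.92
tool_pos: [495.0, -250.5, 261.8]
eef_rot: [-0.001, 0.998, 0.067, -0.002]
wrist_force: [0.2, -0.9, -2.4]
finger_gap: 32.9
[ 495.  -250.5  261.8] psi 0.1349 [ 0.24 -0.94 -2.42] [ 0.003  0.041 -0.023] 32.92905776671645
[ 255  282   49   44 1715] [278.96093294 303.896793  ]
[ 245  369   70   51 3379] [279.51997632 395.32287659]
hole [278.96093294 303.896793  ] 130.88474 [ 495.5 -249.3  290.3] in tool [  0.59  -1.15 -28.48]
blade 15426 -42.17122277803263 -25.16775584594275
25 1095 -0.9241936399940149 -29.18232367068338
35 1274 -0.8355411787153129 -32.64543738549664
45 1506 -0.8041744823274035 -36.01420218408579
55 1822 -0.818024569841171 -39.21361429767306
65 2080 -0.7930287823125788 -39.83191367944559
75 2267 -0.805057241055807 -39.77250041874467
85 2517 -0.7034470285454502 -39.7856225994358
95 2753 -0.6955510593423204 -39.743271692219864
105 112 -0.6301897411292119 -39.4475316034176
```

```bash
python3 -m handwheel '[[1,-30,0,0,0,0],[3,-80,0,0,0,-0.05],[6,-130,0,0,0,-0.1],[9,-180,0,0,0,-0.15],[12,-230,0,0,0,-0.2],[15,-280,10,0,0,-0.26],[18,-315,20,0,0,-0.314],[20,-333,30,0,0,-0.314],[20,-333,37,0,0,-0.314],[20,-333,37,0,0,-0.314],[20,-333,37,0,0,-0.314]]'
python3 bore.py w6.png; python3 -c "
from h import *
shot('scene','sc6.png');shot('side','s6.png')
for f,(r,c) in dict(sc6=(170,280),s6=(110,170)).items():
    a=cv2.imread('pics/%s.png'%f)[r:r+100,c:c+133]; cv2.imwrite('pics/%sc.png'%f,cv2.resize(a,(532,400),interpolation=cv2.INTER_CUBIC))"
```

```text
t: 9.35
tool_pos: [470.7, 81.0, 227.4]
eef_rot: [0.0, 0.975, 0.222, 0.0]
wrist_force: [-0.1, -0.0, -2.3]
finger_gap: 32.9
[470.7  81.  227.4] psi 0.4475 [-0.11 -0.04 -2.29] [-0.054  0.103  0.023] 32.902952914291745
[ 255  282   49   45 1724] [279.01102088 303.94257541]
[ 245  369   70   51 3378] [279.51894612 395.32918887]
hole [279.01102088 303.94257541] 130.8136 [471.1  82.7 256.3] in tool [  1.11  -1.35 -28.9 ]
blade 15464 -42.69141113560064 -26.341786455668046
25 1075 -1.079460809636891 -29.443271779791466
35 1268 -1.107462402675532 -32.878793328041205
45 1493 -1.0408439790853352 -36.32516834025744
55 1794 -1.0383209994130587 -39.52385762824515
65 2063 -1.056811876618407 -40.25108163675366
75 2273 -1.0284362049177913 -40.21768121387616
85 2500 -0.9738949292235599 -40.25064094460814
95 2752 -0.9911214108900124 -40.228469279651634
105 246 -1.0367591689695121 -40.06916020467341
```

View pics/sc6c.png

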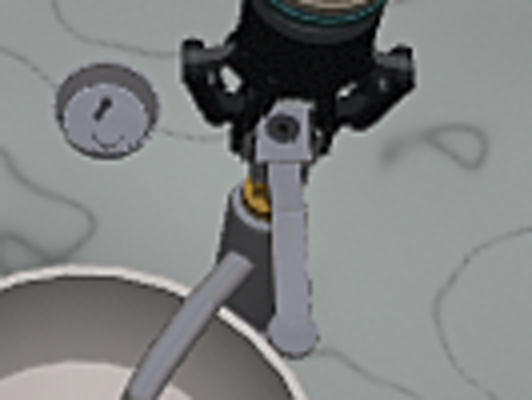

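View pics/s6c.png

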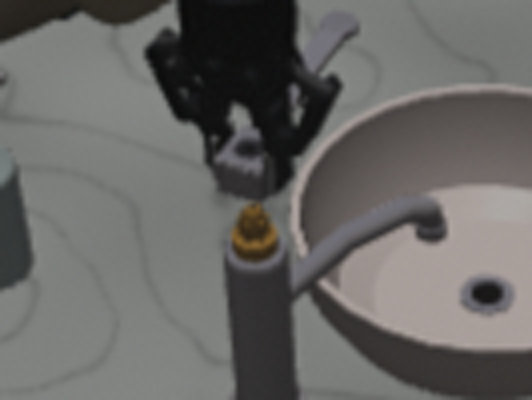

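The hub hangs just above the nose in both views, and the blade is turned to the driver's tooth angle. I'll settle, then lower until contact.

```bash
python3 -m handwheel '[[0,0,0,0,0,0],[0,0,0,0,0,0]]'; python3 bore.py w7.png | head -4 
```

```text
t: 9.75
tool_pos: [470.6, 81.7, 227.4]
eef_rot: [-0.0, 0.975, 0.222, 0.0]
wrist_force: [-0.7, -0.2, -2.7]
finger_gap: 32.7
[470.6  81.7 227.4] psi 0.4486 [-0.67 -0.23 -2.73] [-0.     0.015  0.029] 32.69506323959994
[ 255  282   49   45 1722] [278.98896632 303.93670151]
[ 245  369   70   51 3378] [279.51894612 395.32918887]
hole [278.98896632 303.93670151] 130.82405 [471.   83.4 256.1] in tool [  1.05  -1.36 -28.65]
```

```bash
python3 -m handwheel '[[-0.8,-0.7,6,0,0,0],[-0.8,-0.7,13,0,0,0],[-0.8,-0.7,18,0,0,0],[-0.8,-0.7,21,0,0,0],[-0.8,-0.7,23,0,0,0],[-0.8,-0.7,24,0,0,0],[-0.8,-0.7,24,0,0,0]]'; python3 -c "
from h import *
p,Rm,s=tool();print(p.round(2),s['wrist_force'].round(2),s['ft_torque'].round(3))"
```

```text
t: 10.68
tool_pos: [469.6, 82.1, 203.4]
eef_rot: [-0.0, 0.975, 0.223, 0.0]
wrist_force: [-0.2, 0.5, -2.0]
finger_gap: 32.9
[469.62  82.1  203.39] [-0.17  0.46 -2.02] [ 0.038  0.033 -0.016]
```

```bash
python3 -m handwheel '[[0,0,1,0,0,0],[0,0,2,0,0,0],[0,0,3,0,0,0],[0,0,4,0,0,0],[0,0,4,0,0,0]]'; python3 -c "
from h import *
p,Rm,s=tool();print(p.round(2),s['wrist_force'].round(2),s['ft_torque'].round(3))"
```

```text
t: 11.3
tool_pos: [469.5, 82.1, 199.2]
eef_rot: [-0.0, 0.975, 0.223, -0.0]
wrist_force: [0.4, 0.2, -2.4]
finger_gap: 33.0
[469.54  82.07 199.2 ] [ 0.39  0.16 -2.42] [-0.077  0.01   0.004]
```

```bash
python3 -m handwheel '[[0,0,0.7,0,0,0],[0,0,1.4,0,0,0],[0,0,2.1,0,0,0],[0,0,2.8,0,0,0],[0,0,2.8,0,0,0]]'; python3 -c "
from h import *
p,Rm,s=tool();print(p.round(2),s['wrist_force'].round(2),s['ft_torque'].round(3))"
```

```text
t: 11.92
tool_pos: [469.6, 82.1, 196.4]
eef_rot: [0.0, 0.975, 0.222, 0.0]
wrist_force: [1.0, -0.5, -3.2]
finger_gap: 33.4
[469.58  82.05 196.44] [ 0.95 -0.51 -3.23] [-0.124  0.002  0.032]
```

```bash
python3 -m handwheel '[[0,0,0.7,0,0,0],[0,0,1.4,0,0,0],[0,0,2.1,0,0,0],[0,0,2.8,0,0,0],[0,0,2.8,0,0,0]]'; python3 -c "
from h import *
p,Rm,s=tool();print(p.round(2),s['wrist_force'].round(2),s['ft_torque'].round(3))"
```

```text
t: 12.55
tool_pos: [469.6, 82.0, 193.7]
eef_rot: [0.0, 0.975, 0.222, 0.0]
wrist_force: [0.3, -0.2, -3.4]
finger_gap: 32.9
[469.61  82.03 193.66] [ 0.31 -0.24 -3.37] [-0.227 -0.085  0.039]
```

It is sinking past the tooth tops with no resistance, so it is in line. I'll carry on gently.

```bash
python3 -m handwheel '[[0,0,1,0,0,0],[0,0,2,0,0,0],[0,0,3,0,0,0],[0,0,4,0,0,0],[0,0,5,0,0,0],[0,0,5,0,0,0]]'; python3 -c "
from h import *
p,Rm,s=tool();print(p.round(2),s['wrist_force'].round(2),s['ft_torque'].round(3))"
```

```text
t: 13.3
tool_pos: [469.6, 82.1, 188.6]
eef_rot: [0.0, 0.975, 0.223, -0.0]
wrist_force: [1.0, -2.1, -3.0]
finger_gap: 33.0
[469.57  82.05 188.55] [ 0.99 -2.06 -3.  ] [-0.346 -0.211  0.016]
```

```bash
python3 -m handwheel '[[0,0,1,0,0,0],[0,0,2,0,0,0],[0,0,3,0,0,0],[0,0,4,0,0,0],[0,0,4.8,0,0,0],[0,0,4.8,0,0,0]]'; python3 -c "
from h import *
p,Rm,s=tool();print(p.round(2),s['wrist_force'].round(2),s['ft_torque'].round(3))"
```

```text
t: 14.05
tool_pos: [469.6, 82.0, 183.8]
eef_rot: [0.0, 0.975, 0.222, -0.0]
wrist_force: [1.9, -3.5, -2.4]
finger_gap: 33.0
[469.57  82.03 183.77] [ 1.86 -3.53 -2.43] [-0.494 -0.23   0.021]
```

```bash
python3 -m handwheel '[[0,0.4,0.5,0,0,0],[0,0.4,1,0,0,0],[0,0.4,1.5,0,0,0],[0,0.4,2,0,0,0],[0,0.4,2.4,0,0,0],[0,0.4,2.4,0,0,0]]'; python3 -c "
from h import *
p,Rm,s=tool();print(p.round(2),s['wrist_force'].round(2),s['ft_torque'].round(3))"
```

```text
t: 14.8
tool_pos: [469.7, 81.9, 181.7]
eef_rot: [-0.0, 0.975, 0.223, 0.0]
wrist_force: [-1.4, 0.3, -0.6]
finger_gap: 33.0
[469.68  81.9  181.67] [-1.36  0.32 -0.55] [ 0.014  0.28  -0.024]
```

Force is rising slightly, so the underside is about at the seat. I'll press on in half-millimetre steps.

```bash
python3 -m handwheel '[[0,0,0.4,0,0,0],[0,0,0.8,0,0,0],[0,0,0.8,0,0,0]]'; python3 -c "
from h import *
p,Rm,s=tool();print(p.round(2),s['wrist_force'].round(2),s['ft_torque'].round(3))"
```

```text
t: 15.18
tool_pos: [469.7, 81.9, 181.6]
eef_rot: [-0.0, 0.975, 0.223, 0.0]
wrist_force: [-5.8, 1.2, 5.8]
finger_gap: 33.2
[469.74  81.89 181.63] [-5.83  1.19  5.76] [0.023 0.8   0.016]
```

```bash
python3 -m handwheel '[[0.3,0,0.4,0,0,0],[0.3,0,0.8,0,0,0],[0.3,0,0.8,0,0,0]]'; python3 -c "
from h import *
p,Rm,s=tool();print(p.round(2),s['wrist_force'].round(2),s['ft_torque'].round(3))"; python3 bore.py w8.png; python3 -c "
from h import *
shot('side','s8.png')
a=cv2.imread('pics/s8.png')[120:220,180:313]; cv2.imwrite('pics/s8c.png',cv2.resize(a,(532,400),interpolation=cv2.INTER_CUBIC))"
```

```text
t: 15.55
tool_pos: [470.0, 81.9, 181.6]
eef_rot: [0.0, 0.975, 0.223, 0.001]
wrist_force: [-6.0, -0.1, 10.2]
finger_gap: 32.7
[470.01  81.91 181.58] [-6.   -0.14 10.18] [-0.1    1.246  0.062]
[470.   81.9 181.6] psi 0.4488 [-6.   -0.14 10.18] [-0.1    1.246  0.062] 32.707157059831
[ 255  282   49   45 1718] [278.9854482  304.03084983]
[ 245  369   70   51 3382] [279.53991721 395.30041396]
hole [278.9854482  304.03084983] 130.84863 [470.3  83.5 210.3] in tool [  0.97  -1.33 -28.67]
blade 15455 -42.44798683593524 -25.687669503611158
25 1081 -1.0305717189266863 -29.211739623985583
35 1269 -1.0536330559710327 -32.630767518618704
45 1512 -1.0539154060597635 -36.02434769059978
55 1780 -1.0447611305854156 -39.284296728147396
65 2049 -0.9857663037461615 -39.93995901784042
75 2301 -1.0536490619233767 -39.94903784558842
85 2487 -1.0018746366621407 -39.91602650555245
95 2749 -0.9178095622775588 -39.923551345539565
105 227 -0.9595718531832604 -39.61023128055849
```

View pics/s8c.png

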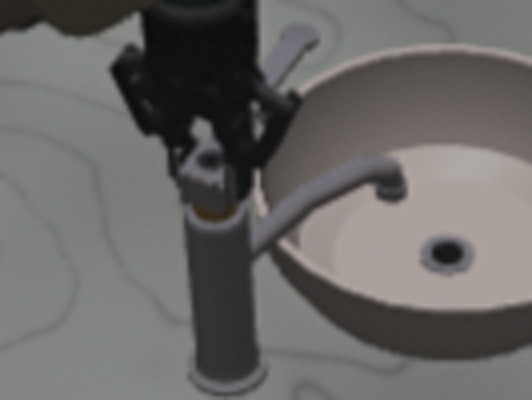

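It is home: height stalled at 181.6, matching the grasp offset of 1.7 above the seat, with 10 N up. I'll ease the press and begin turning clockwise while watching the moment.

```bash
python3 -m handwheel '[[-0.2,0,-1.0,0,0,0],[-0.2,0,-1.0,0,0,0],[-0.2,0,-1.0,0,0,0.04],[-0.2,0,-1.0,0,0,0.08],[-0.2,0,-1.0,0,0,0.12],[-0.2,0,-1.0,0,0,0.12]]'; cat > st.py <<'E'
from h import *
p,Rm,s=tool();print(p.round(2),'psi rel tap',(np.arctan2(Rm[1,0],Rm[0,0])+.12).round(4),s['wrist_force'].round(2),s['ft_torque'].round(3),s['joint_pos'][5].round(2),round(s['finger_gap'],1))
E
python3 st.py
```

```text
t: 16.4
tool_pos: [470.0, 81.6, 181.6]
eef_rot: [0.0, 0.987, 0.163, 0.0]
wrist_force: [-3.7, -1.5, 5.6]
finger_gap: 32.5
[469.98  81.57 181.59] psi rel tap 0.4482 [-3.67 -1.49  5.57] [-0.146  0.676  0.004] 1.34 32.5
```

```bash
python3 -m handwheel '[[0,0,-0.5,0,0,0.04],[0,0,-0.5,0,0,0.08],[0,0,-0.5,0,0,0.12],[0,0,-0.5,0,0,0.16],[0,0,-0.5,0,0,0.16]]'; python3 st.py; python3 bore.py w9.png
```

```text
t: 17.02
tool_pos: [469.9, 81.7, 181.6]
eef_rot: [0.0, 0.996, 0.084, 0.0]
wrist_force: [-3.7, 0.0, 5.3]
finger_gap: 33.3
[469.92  81.69 181.62] psi rel tap 0.2891 [-3.65  0.04  5.29] [-0.163  0.49  -0.001] 1.5 33.3
[469.9  81.7 181.6] psi 0.1691 [-3.65  0.04  5.29] [-0.163  0.49  -0.001] 33.32632142524065
[ 255  282   49   45 1712] [278.99299065 304.02336449]
[ 245  369   70   51 3378] [279.51894612 395.32918887]
hole [278.99299065 304.02336449] 130.7906 [470.4  82.9 210.4] in tool [  0.68  -1.16 -28.74]
blade 15416 -42.52810034334522 -25.761982911315215
25 1092 -0.8447299326337632 -29.377327564855563
35 1274 -0.9134698050386474 -32.77406986302226
45 1499 -0.8842930382891456 -36.220026715660154
55 1803 -0.8782533779107347 -39.38781399431791
65 2106 -0.8618748052143834 -40.064169232572844
75 2258 -0.8800348739613595 -40.010345691553354
85 2495 -0.83825490244622 -40.0231086470618
95 2756 -0.8629651790072721 -40.00996326293415
105 133 -0.8453041049821106 -39.652710182684054
```

View pics/w9.png

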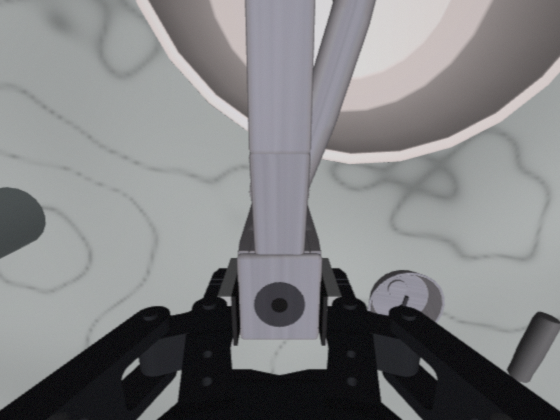

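The lever turns with the tool and its blade is nearing the spout. I'll keep going in small steps.

```bash
python3 -m handwheel '[[0,0,0,0,0,0.04],[0,0,0,0,0,0.08],[0,0,0,0,0,0.12],[0,0,0,0,0,0.16]]'; python3 st.py; python3 -m handwheel '[[0,0,0,0,0,0.025],[0,0,0,0,0,0.05]]'; python3 st.py;
```

```text
t: 17.58
tool_pos: [469.9, 81.8, 181.6]
eef_rot: [-0.0, 1.0, 0.004, 0.0]
wrist_force: [-3.0, 0.2, 4.9]
finger_gap: 33.2
[469.92  81.83 181.63] psi rel tap 0.1286 [-3.02  0.24  4.93] [-0.073  0.499  0.162] 1.66 33.2
t: 17.82
tool_pos: [469.9, 81.9, 181.6]
eef_rot: [-0.0, 1.0, -0.021, 0.0]
wrist_force: [-3.3, -0.8, 5.6]
finger_gap: 33.0
[469.92  81.86 181.63] psi rel tap 0.0784 [-3.33 -0.78  5.58] [-0.003  0.568  0.15 ] 1.71 33.0
```

```bash
python3 -m handwheel '[[0,0,0,0,0,0.025],[0,0,0,0,0,0.05]]'; python3 st.py
```

```text
t: 18.08
tool_pos: [469.9, 81.9, 181.6]
eef_rot: [-0.0, 0.999, -0.046, 0.0]
wrist_force: [-3.6, 1.1, 5.6]
finger_gap: 32.6
[469.92  81.9  181.65] psi rel tap 0.0284 [-3.62  1.14  5.64] [0.043 0.564 0.176] 1.76 32.6
```

```bash
for i in 1 ; do python3 -m handwheel '[[0,0,0,0,0,0.02],[0,0,0,0,0,0.04]]' >/dev/null; python3 st.py; python3 -m handwheel '[[0,0,0,0,0,0.02],[0,0,0,0,0,0.04]]'>/dev/null; python3 st.py; done
```

```text
[469.91  81.94 181.62] psi rel tap -0.0114 [-2.19  0.05  4.55] [-0.009  0.555  0.173] 1.8 32.9
[469.93  81.95 181.63] psi rel tap -0.0514 [-2.87  0.15  4.41] [0.025 0.546 0.181] 1.84 32.8
```

```bash
python3 -m handwheel '[[0,0,0,0,0,0.02],[0,0,0,0,0,0.04]]'>/dev/null; python3 st.py
```

```text
[469.92  81.99 181.62] psi rel tap -0.0913 [-3.06  0.24  5.4 ] [0.105 0.525 0.162] 1.88 33.1
```

```bash
python3 -m handwheel '[[0,0,0,0,0,0.02],[0,0,0,0,0,0.04]]'>/dev/null; python3 st.py
```

```text
[469.93  82.02 181.6 ] psi rel tap -0.1313 [-2.43  0.6   5.7 ] [0.125 0.535 0.111] 1.92 32.7
```

```bash
python3 -m handwheel '[[0,0,0,0,0,0.02],[0,0,0,0,0,0.04]]'>/dev/null; python3 st.py; python3 bore.py w10.png | tail -10
```

```text
[469.94  82.06 181.63] psi rel tap -0.1713 [-2.87  0.95  5.  ] [0.152 0.524 0.201] 1.96 32.9
blade 15376 -42.5035922574449 -25.803326836313758
25 1091 -0.4259747556899933 -29.521249666792674
35 1297 -0.44426887735014553 -32.94334058836134
45 1501 -0.3942705256785617 -36.360790593190416
55 1832 -0.4464092871689269 -39.460040290553444
65 2083 -0.3948685955767006 -40.049686599826515
75 2279 -0.38494368548863367 -40.02268365494793
85 2516 -0.3296152922596969 -40.02037108969759
95 2747 -0.3436994950074981 -39.97435205015093
105 30 -0.34069511321284285 -38.974290269681035
```

```bash
python3 -m handwheel '[[0,0,0,0,0,0.02],[0,0,0,0,0,0.04]]'>/dev/null; python3 st.py
```

```text
[469.92  82.09 181.6 ] psi rel tap -0.2113 [-3.43  1.38  4.78] [0.205 0.491 0.221] 2.0 33.0
```

View pics/w10.png

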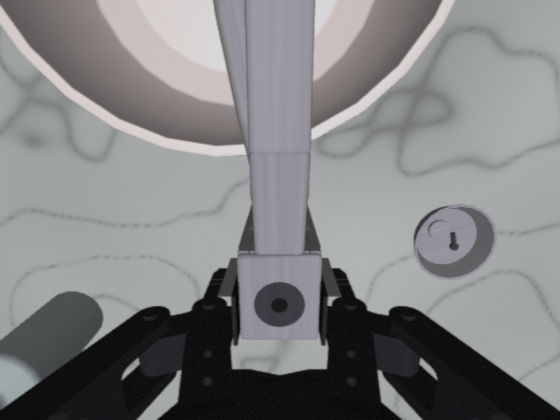

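```bash
python3 -m handwheel '[[0,0,0,0,0,0.015],[0,0,0,0,0,0.03]]'>/dev/null; python3 st.py
```

```text
[469.97  82.1  181.64] psi rel tap -0.2412 [-3.29  1.33  4.7 ] [0.262 0.539 0.071] 2.03 33.0
```

```bash
python3 -m handwheel '[[0,0,0,0,0,0.015],[0,0,0,0,0,0.03]]'>/dev/null; python3 st.py
```

```text
[469.97  82.14 181.63] psi rel tap -0.2712 [-2.5   1.58  5.5 ] [0.216 0.548 0.155] 2.06 33.2
```

```bash
python3 -m handwheel '[[0,0,0,0,0,0.015],[0,0,0,0,0,0.03]]'>/dev/null; python3 st.py
```

```text
[469.98  82.13 181.62] psi rel tap -0.3013 [-2.66  2.44  4.43] [0.264 0.437 0.193] 2.09 32.7
```

```bash
python3 -m handwheel '[[0,0,0,0,0,0.015],[0,0,0,0,0,0.03]]'>/dev/null; python3 st.py
```

```text
[469.99  82.18 181.61] psi rel tap -0.3312 [-2.63  0.94  5.52] [0.283 0.424 0.174] 2.12 32.9
```

```bash
python3 -m handwheel '[[0,0,0,0,0,0.015],[0,0,0,0,0,0.03]]'>/dev/null; python3 st.py
```

```text
[469.99  82.17 181.65] psi rel tap -0.3606 [-2.72  2.03  5.57] [0.178 0.464 0.737] 2.15 32.7
```

The moment jumped from 0.17 to 0.74 N m at about -0.36 relative to the spout, so this is the off stop. That puts the clocking error near -0.30, within its allowed range, which confirms the right spline. I'll check for slip, unload and open.

```bash
python3 bore.py w11.png | tail -10; python3 -m handwheel '[[0,0,0,0,0,-0.01],[0,0,0,0,0,-0.02],[0,0,0,0,0,-0.02]]'; python3 st.py
```

```text
hole [278.93687902 304.04675628] 130.87637 [470.3  82.6 210.3] in tool [  0.07  -0.54 -28.66]
blade 15357 -42.845674746339704 -25.723368055034754
25 1091 -0.39187088413183346 -29.566938594055753
35 1283 -0.4160379979286155 -32.951227286395195
45 1526 -0.3935686816783477 -36.3242252800795
55 1818 -0.39936772237067864 -39.48580233408539
65 2070 -0.4856294642638659 -40.01942963163459
75 2325 -0.5443002353382322 -39.9881643003655
85 2506 -0.51611329506565 -39.986053909214036
95 2724 -0.484898704468665 -39.95787246033956
t: 21.3
tool_pos: [470.0, 82.2, 181.6]
eef_rot: [-0.001, 0.974, -0.228, 0.0]
wrist_force: [-1.8, 2.3, 5.7]
finger_gap: 33.1
[469.98  82.16 181.61] psi rel tap -0.3408 [-1.85  2.25  5.68] [0.304 0.472 0.134] 2.13 33.1
```

```bash
python3 -m handwheel '[[0,0,0,0,0,0],[0,0,0,0,0,0],[0,0,0,0,0,0],[0,0,0,0,0,0],[0,0,0,0,0,0],[0,0,0,0,0,0]]' -1; python3 st.py; python3 bore.py w12.png | tail -10
```

```text
t: 22.05
tool_pos: [469.8, 81.8, 181.4]
eef_rot: [-0.0, 0.974, -0.229, 0.0]
wrist_force: [-0.3, 0.1, -0.5]
finger_gap: 85.4
[469.85  81.77 181.4 ] psi rel tap -0.3412 [-0.29  0.1  -0.51] [ 0.015 -0.045  0.008] 2.13 85.4
blade 15333 -41.911164291461816 -25.456279915726064
25 1105 -1.1074934779507304 -29.654086938787184
35 1291 -1.2986649870274194 -32.97774936765789
45 1518 -1.4050941275815987 -36.30840423770967
55 1814 -1.4710446039639224 -39.31961673109596
65 2058 -1.6303862060985708 -39.81430339503349
75 2311 -1.7822006610911956 -39.696828563875705
85 2480 -1.9353521847280861 -39.56439930775423
95 2712 -2.042982527332555 -39.43980032863128
105 44 -2.0501859938991736 -38.60919886698683
```

View pics/w12.png

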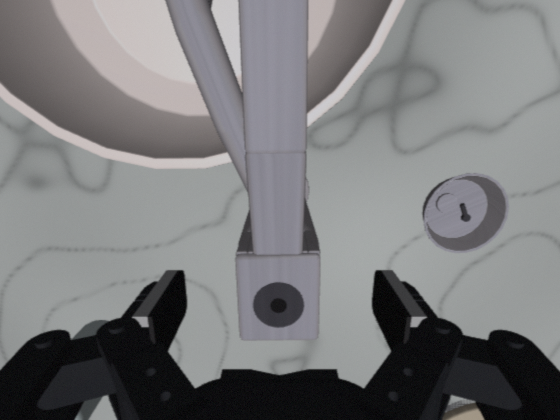

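Released; the lever stays put on the gland. I'll lift straight up and check.

```bash
python3 -m handwheel '[[0,0,-8,0,0,0],[0,0,-25,0,0,0],[0,0,-60,0,0,0],[-40,0,-100,0,0,0],[-80,0,-120,0,0,0],[-80,0,-120,0,0,0],[-80,0,-120,0,0,0]]'; python3 - <<'E'
from h import *
p,Rm,s=tool(); print(p.round(1),s['wrist_force'].round(2))
im,d=shot('wrist','w13.png'); shot('scene','sc13.png'); shot('side','s13.png')
v,u=np.nonzero(d>0);P=unproj('wrist',u,v,d[v,u])
k=(P[:,2]>205)&(P[:,2]<230)&(P[:,0]>440)&(np.abs(P[:,1]-60)<80)
Q=P[k]; b=Q[Q[:,2]>217]; mu=b[:,:2].mean(0); w=np.linalg.svd(b[:,:2]-mu,full_matrices=False)[2][0]; w*=np.sign(w[0]); print('yaw rel tap',np.arctan2(w[1],w[0])+.12)
h=Q[Q[:,2]<213]; rc=cv2.minAreaRect(h[:,:2].astype(np.float32)); print(rc,'hub top',np.median(h[:,2]),'(210 expected)')
for X,n in ((h[(h[:,:2]-[470,83])@w<16],'hub'),(b,'blade')):
    A=np.c_[X[:,:2]-X[:,:2].mean(0),np.ones(len(X))]; print(n,len(X),np.linalg.lstsq(A,X[:,2],rcond=None)[0].round(4))
E
```

```text
t: 22.98
tool_pos: [398.4, 117.2, 301.7]
eef_rot: [-0.0, 0.974, -0.229, 0.0]
wrist_force: [0.5, -0.1, -0.8]
finger_gap: 85.6
[398.4 117.2 301.7] [ 0.47 -0.11 -0.78]
yaw rel tap 1.226982936855428
((482.18609619140625, 76.0040283203125), (33.95130157470703, 64.2889633178711), 64.45848083496094) hub top 208.85218811206317 (210 expected)
hub 3904 [ 2.68000e-02 -1.08000e-02  2.09016e+02]
blade 537 [ 2.047000e-01 -9.790000e-02  2.185516e+02]
```

View pics/w13.png

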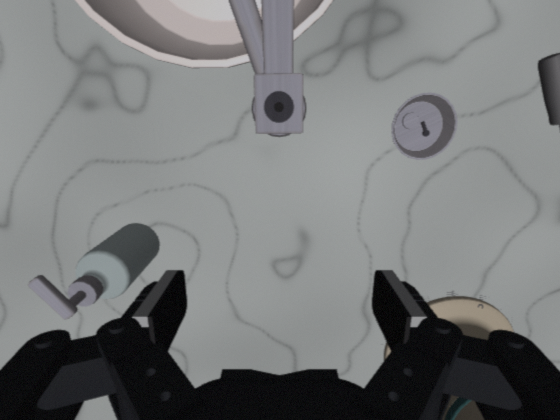

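View pics/s13.png

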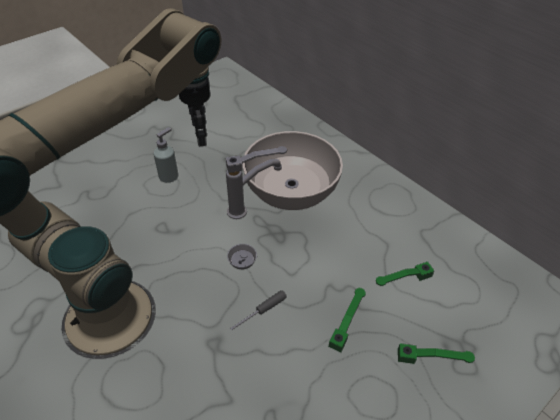

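```bash
python3 -m handwheel '[[20,0,0,0,0,0],[50,0,0,0,0,0],[90,0,-10,0,0,0],[110,0,-20,0,0,0],[110,0,-20,0,0,0],[110,0,-20,0,0,0]]'; python3 - <<'E'
from h import *
p,Rm,s=tool(); print(p.round(1),s['wrist_force'].round(2))
im,d=shot('wrist','w14.png')
v,u=np.nonzero(d>0);P=unproj('wrist',u,v,d[v,u])
w=np.array([np.cos(.45),-np.sin(.45)]); n=np.array([-w[1],w[0]])
L=np.c_[(P[:,:2]-[470,82.5])@w,(P[:,:2]-[470,82.5])@n,P[:,2]]
def fit(k,nm):
    X=L[k]; 
    c=np.linalg.lstsq(np.c_[X[:,:2],np.ones(len(X))],X[:,2],rcond=None)[0]; print(nm,len(X),c.round(4),X.min(0).round(1),X.max(0).round(1))
fit((np.abs(L[:,0])<14)&(np.abs(L[:,1])<13)&(L[:,2]>203)&(L[:,2]<220)&(np.hypot(L[:,0],L[:,1])>8),'hub')
kb=(L[:,0]>65)&(L[:,0]<130)&(np.abs(L[:,1])<25)&(L[:,2]>205); fit(kb,'blade')
B=L[kb]; a=np.polyfit(B[:,0],B[:,1],1); print('yaw rel tap',-.45+.12+a[0])
h=(np.abs(L[:,0])<30)&(np.abs(L[:,1])<25)&(L[:,2]>203)&(L[:,2]<212.5); print('hub y',np.percentile(L[h,1],[.5,99.5]),'x min',L[h,0].min())
E
```

```text
t: 23.88
tool_pos: [496.3, 68.5, 320.5]
eef_rot: [0.0, 0.974, -0.229, -0.001]
wrist_force: [-0.2, -0.3, -1.0]
finger_gap: 85.3
[496.3  68.5 320.5] [-0.25 -0.32 -0.98]
hub 661 [-1.000000e-02 -6.100000e-03  2.104864e+02] [-14.  -13.  208.7] [ 14.   12.9 212.3]
blade 2503 [-1.10000e-02  5.00000e-04  2.22245e+02] [ 65.   -9.5 218.3] [130.   10.3 223.6]
yaw rel tap -0.330007220745986
hub y [-16.54586599  16.58534293] x min -17.88865220053955
```

View pics/w14.png

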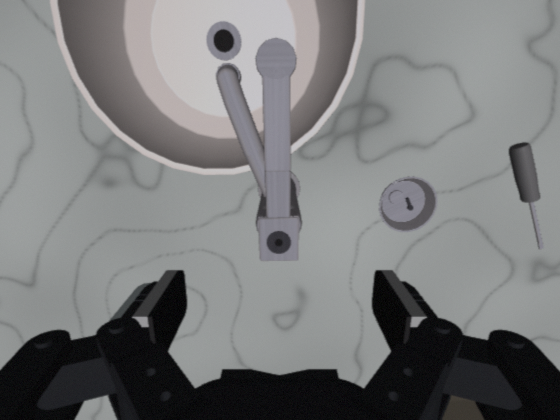

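```bash
python3 -c "
from bench import bot
print(bot.finish_job(), bot.read_state()['t'])"
```

```text
the job is handed in; nothing more can be done
the job is handed in; nothing more can be done
```

The lever is back on the tap, fully home and turned to the off stop. I let go of it and handed the job in at about 24 s of the 72 s allowed; no verdict came back.

**Lever and spline:** I picked the chromed lever, not the three green ones. The wrist camera's depth put a tooth about 0.57 rad from the spout, and only one spline fitted the allowed valve and clocking ranges. The lever sank past the teeth without resistance and stopped on the seat. I pressed it home with about 10 N at the wrist.

**Turning off:** I turned it clockwise against about 0.17 N m. The moment jumped to 0.74 N m at -0.36 rad from the spout, which I took as the stop. I backed off 0.02 rad and released.

**Last checks:**

| Check | Measured | Needed |
|---|---|---|
| Hub top height | 210.5 mm | 210 mm if fully home |
| Tilt | about 0.012 rad | under 0.06 rad |
| Bore position | within about 1 mm of the tap axis | within 3 mm |
| Blade angle | -0.33 rad, blade middle about 76 mm along the spout | over 68 mm |

- **Other items:** the soap, dish and screwdriver looked untouched in the pictures. The robot was clear of everything.
- **Valve angle:** it cannot be read directly, so "off" rests on the moment felt at the stop. The lever turned back about 0.03 rad when I unloaded and released it, which is less than the spline's free play.
- **Disagreements:** the wrist camera read about 1 mm sideways of the gripper's own position, within its 2 mm calibration. My first check after release gave a wrong yaw and a slightly high tilt because its fit picked the wrong points. The closer look gave the figures above.

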